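# Lever a plaster wedging slab up onto its drying catches

## Task

Prop the heavy plaster wedging slab up to dry: put the blade of the yellow-handled pry bar over the fulcrum block and under the slab's steel front edge, and lever the edge up just until both red-knobbed spring catches snap in beneath it, without ramming the bar into the slab or forcing it on against the keepers. Then ease the slab gently down onto the catches, draw the bar out and leave it lying flat on the bench clear of the stand. Leave the bowl, jar and mug where they stand.

Things in the scene. Friction and masses are not known exactly. Their poses are not given: they have to be found in the camera images.
- stand: fixed grey steel plate, 420 x 300 x 10 mm, x from -110 to +310 mm, fence along its far end behind the slab. Origin on its TOP face (10 mm above the bench), on its centre line, below the slab's front edge at first; +x from the lever side towards the slab. Two blue catch posts stand on it at x -48 to -14 mm, y +-80 to +-130 mm, up to 70 mm high; the bar works between them, near y = 0
- fulcrum: fixed hardwood fulcrum block, 40 x 60 mm, with a round steel nose on top (radius 8 mm, axis along y, 22 mm up); 30 mm high in all. Origin at the centre of its underside, on the plate; axes as the stand's. It stands 55 to 75 mm in front of the slab's front edge, within 4 mm of the stand's centre line
- slab: loose plaster slab in a timber tray, about 5.5 kg (+-20 %). Axes as the stand's; origin on its underside plane, below the middle of the front edge. Tray 280 mm wide, 60 high, x from 28 to 288 mm. A bright steel flange sticks out in front, x 0 to 28 mm, z 18 to 26 mm: the gap below it is 18 mm high, 28 mm deep and ends at the tray's face. Levered, the slab tips about its back bottom edge
- slab_edge (a point): middle of the flange's front lower edge, 18 mm above the stand's plate at first; the blade lifts here. Axes as the slab's. It must rise 6 to 17 mm (set differently each time, not marked) for the catches to snap in. Plain lifting load here 20 to 35 N; more than 60 N between bar and slab is too much
- bar: loose steel pry bar, 0.5 kg, straight flat underside, lying flat on the bench at first. Origin on the underside, x along the bar towards the blade tip, z up. Blade 28 mm wide, 6 mm thick, x from -20 to +165 mm; yellow grip 24 mm wide (y), 20 mm high, x from -155 to -20 mm. It balances near x = -18 mm
- bar_tip (a point): middle of the blade's end on the underside, 165 mm from the bar's origin along its x. Axes as the bar's
- catch_left (a joint): slide (m) of the spring bolt in the left blue post (at stand y = +105 mm): 0 while the flange's front edge holds it back, up to 0.014 once the flange has risen above the bolt and the bolt has snapped in under it, driven by a light spring (about 4 N). Bolt 20 mm wide; the red knob on its tail moves with it
- catch_right (a joint): the same in the right blue post (at stand y = -105 mm), at the same height. Above each bolt a blue keeper overhangs the flange: the flange hits it some 3 mm above the height at which the bolts snap in, and levering on against it only strains slab and bar
- bowl: loose terracotta bowl, 90 mm across and 50 mm high, standing on the bench; origin under its centre; leave it alone
- jar: loose amber glass jar with white cap, 66 mm across and 85 mm high, standing on the bench; origin under its centre; leave it alone
- mug: loose blue mug, 80 mm across and 90 mm high, handle at its +y, standing on the bench; origin under its centre; leave it alone

How it is judged:
On the way, in this order (a step that is already met when the one before it is completed fails the run):
1. the slab's front edge is being lifted by the bar bearing on the fulcrum (z of slab_edge in the frame of stand above 0.022 m and contact force between bar and slab above 8 N and contact force between bar and fulcrum above 8 N), for 0.1 s.
2. both catches have snapped in under the flange (value of joint each of catch_left, catch_right above 0.008 m), for 0.2 s.
At the end, for the whole second after the job is handed in: both catches at least 8 mm in under the flange; slab still, front edge at least 4.5 mm higher than at first and within -6 to +8 mm of its place along x; bar lying still and flat on the bench, right way up (0.06 rad, underside within 8 mm of the bench), touching neither slab nor stand (all of step 2 and z of slab_edge in the frame of stand above 0.0225 m and x of slab_edge in the frame of stand between -0.006 and 0.008 m and angular speed of slab below 0.05 rad/s and height (world z) of each of bar, bar_tip below 0.008 m and angle between bar's own z axis and vertical below 0.06 rad and linear speed of bar below 0.02 m/s and contact force between bar and slab below 0.5 N and contact force between bar and stand below 0.5 N).
It fails at once if the bar is rammed or forced against the slab with more than 60 N (contact force between bar and slab above 60 N).
It fails at once if the slab is let drop (it turns faster than 0.25 rad/s) (angular speed of slab above 0.25 rad/s).
It fails at once if the bowl is moved more than 20 mm or tipped (distance of bowl from where it was at the start of the episode above 0.02 m or angle between bowl's own z axis and vertical above 0.3 rad).
It fails at once if the jar is moved more than 20 mm or tipped (distance of jar from where it was at the start of the episode above 0.02 m or angle between jar's own z axis and vertical above 0.3 rad).
It fails at once if the mug is moved more than 20 mm or tipped (distance of mug from where it was at the start of the episode above 0.02 m or angle between mug's own z axis and vertical above 0.3 rad).
It also fails if it takes over 64 s, if anything falls off the work surface, if the arm or the gripper's body presses on something with over 40 N, if the wrist force passes 120 N, or if a joint passes its speed limit or range.

## Robot

A 7-joint arm with a two-finger parallel gripper is mounted at the origin on the work surface. World frame = base frame: x ahead of the robot, y to its left, z up, the work surface at z = 0. Lengths are in m, angles in rad, forces in N, time in s.
With the tool pointing down it reaches from about 0.425 to 1.025 m from the base axis. Payload 3.6 kg.
Tool frame: the origin (TCP) lies at the very end of the fingers, on their centre line; the grasp point (between the pads) lies 19 mm behind it; z points along the fingers, y is the line along which they close (so a half turn about z gives the same grasp; the last joint's range is limited). The gripper opens to 85 mm and grips with 20 to 120 N. Pads are 22 mm wide; open, the fingers measure 114 mm over their backs; the gripper's body (76 mm by 85 mm) begins 54 mm behind the grasp point. The pads swing forward as they close: fully open they stand 13 mm farther back than shut.
Start: joints at [1.2, 0.591, 0.048, 1.609, -0.033, 0.943, -0.034], TCP at [0.199, -0.697, 0.231] pointing down, gripper open.
Joint ranges: [-2.69, 2.69], [-0.47, 2.24], [-1.27, 1.36], [0.19, 2.51], [-1.53, 4.68], [0.08, 2.07], [-3.09, 3.09]. Speed limits (rad/s): [2.57, 2.57, 3.14, 3.14, 3.14, 3.14, 3.14].

## Interface

Orientations are given as a rotation vector (axis times angle).
In Python, from workcell import observe, camera, calibration, finish_job gives the robot as it stands.
- The arm moves only by the tool drive_tool, never from a script. Its argument "commands" is a list of rows, each a list of 7 numbers: the shift along the tool's x, y, z in mm, then the turn, a rotation vector about the tool's x, y, z in degrees, then the finger opening in mm, from 0 to 85.4. In form: [[x, y, z, ax, ay, az, grip], ...]. A call has 1 to 10 rows; each row is the pose to reach, as a shift and turn from the pose commanded when the call began, along the tool's axes at that moment; what a row does not reach only later rows make up. A row lasts 1/10 s, in which the tool goes at most 50 mm and 8.59 degrees, less where a joint would pass 70% of its speed; a pose out of reach is approached as far as the arm can. A call with a gripper value outside its range is refused whole. The fingers move at their own pace and stop on an object; the grip force is fixed at half the most. Time passes only in rows, so rows that repeat a pose let the fingers close. It gives the time, the measured TCP pose, the force, the opening and the grip force at its end, in the units of the state.
- observe(): the state, without advancing time (a new reading comes with each control period).
- camera(name): name is "side" or "top"; returns (picture, depth): 480x640x3 uint8, red, green, blue; 480x640 float32, m along the optical axis (not along the pixel's ray), 0 where there is no reading.
- calibration(name): a dict with "vfov" (degrees; the focal length in pixels is half the picture's height over the tangent of half this angle, whatever the lens; pixels are square), "cx", "cy" (the principal point, pixels), "R" (3x3) and "t" (3): a world point X has camera coordinates R X + t. Camera axes: x right, y down, z forward; pixel columns grow to the right and rows downward; lengths in m; the calibration is good to about 2 mm. A picture is of the moment at which its call begins. calibration takes no time and is no camera call.
- finish_job(): hands the job in; it is judged then, once.
The state is a dict: "clock": time; "joints": joint angles; "dq": joint speeds; "joint_efforts": joint torques, N m; "eef_pos": TCP position; "tcp_rot": TCP orientation; "contact_force": force on the tool from outside, world axes, zero at the start; "ft_torque": the same for the moment, N m; "width": finger opening in m; "grasp_force": force on a finger pad.
Only numpy, scipy, OpenCV 4.12 (cv2) and the standard library are available. Lean on these libraries where they do the work, as an engineer would, in place of code of your own. Each camera call takes 0.05 s, during which the arm holds its last target. There are 200 camera calls.

## Working session

There is one attempt and no reset: what is moved stays moved. The work goes in short steps, Python scripts to look and compute and a tool call to move; the robot and the scene stay as the last step left them, time stands still between calls to the robot, and variables do not carry over. Pictures are saved under pics/ and viewed, at most 10 in all, crops included, and the job is handed in when it is done.

Besides the shell and the picture viewer there is one more tool, called after ">>>" as name(argument=value, ...) on one line, values as JSON. drive_tool: Moves the arm, as the interface text tells. Its arguments: {"type":"object","properties":{"commands":{"type":"array","items":{"type":"array","items":{"type":"number"}}}},"required":["commands"]}

```bash
mkdir -p pics; ls
cat > h.py <<'E'
import numpy as np, cv2
from workcell import observe, camera, calibration, finish_job
from scipy.spatial.transform import Rotation as Ro
def shot(n,f):
    p,d=camera(n); cv2.imwrite(f'pics/{f}.png',p[:,:,::-1]); np.savez(f'pics/{f}.npz',p=p,d=d); return p,d
def cal(n):
    c=calibration(n); f=240/np.tan(np.radians(c['vfov'])/2); return f,c['cx'],c['cy'],np.array(c['R']),np.array(c['t'])
def world(n,d):
    f,cx,cy,R,t=cal(n); v,u=np.mgrid[:480,:640]
    P=np.stack([(u-cx)/f*d,(v-cy)/f*d,d],-1)
    W=(P-t)@R; W[d==0]=np.nan; return W
def proj(n,X):
    f,cx,cy,R,t=cal(n); c=R@np.array(X)+t; return f*c[0]/c[2]+cx, f*c[1]/c[2]+cy
E
python3 - <<'E'
from h import *
print(observe())
for n in('top','side'):
    print(calibration(n)); p,d=shot(n,n+'0'); W=world(n,d); print((d==0).mean(), np.nanmin(W.reshape(-1,3),0),np.nanmax(W.reshape(-1,3),0))
E
```

```text
pics
{'clock': 0.0, 'joints': array([ 1.19948056,  0.59214367,  0.04828234,  1.60985201, -0.03331013,
        0.94270074, -0.03370286]), 'dq': array([ 6.52342958e-05,  9.03234071e-04, -6.83605578e-04, -2.20176305e-04,
       -3.84743170e-04,  9.00500187e-04,  8.61168274e-04]), 'joint_efforts': array([ 1.14219290e-04, -5.48683155e+01,  1.54649042e+00, -1.98126233e+01,
        9.28122288e-03,  8.74575722e-03, -2.57262201e-06]), 'eef_pos': array([ 0.19862223, -0.69638334,  0.23011167]), 'tcp_rot': array([-3.10907660e+00, -4.34810031e-01,  6.74256152e-04]), 'contact_force': array([0.02048915, 0.59804264, 0.06219715]), 'ft_torque': array([-0.06870226,  0.01850407,  0.00601611]), 'grasp_force': 0.0, 'width': 0.08509793790702606}
{'vfov': 44.09921224153691, 'cx': 326.30739450221586, 'cy': 234.33227517259292, 'R': array([[ 2.36601642e-02, -9.99717840e-01,  2.10621282e-03],
       [-9.92058585e-01, -2.37391184e-02, -1.23516065e-01],
       [ 1.23531213e-01,  8.32923856e-04, -9.92340338e-01]]), 't': array([-0.03731552,  0.51584994,  1.21227123])}
0.004108072916666667 [-7.68151054e-04 -1.14046110e+00 -7.73869108e-01] [1.46171946 1.17515664 0.2173292 ]
{'vfov': 49.93420399317142, 'cx': 318.7393361825954, 'cy': 240.73965916009791, 'R': array([[-0.99219731, -0.12354186, -0.01679036],
       [-0.0690163 ,  0.65639028, -0.75125798],
       [ 0.10383284, -0.74423733, -0.65979507]]), 't': array([0.51584836, 0.11385923, 0.91421944])}
0.004016927083333333 [-0.83101089 -1.93131417 -0.57118766] [1.48133018 0.41828651 0.44713241]
```

View pics/top0.png

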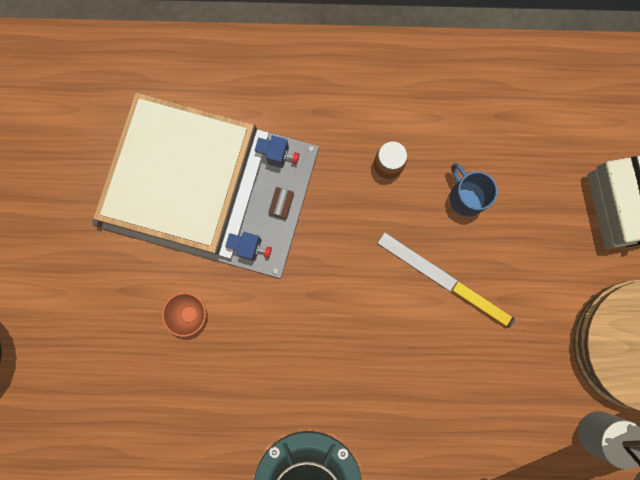

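View pics/side0.png

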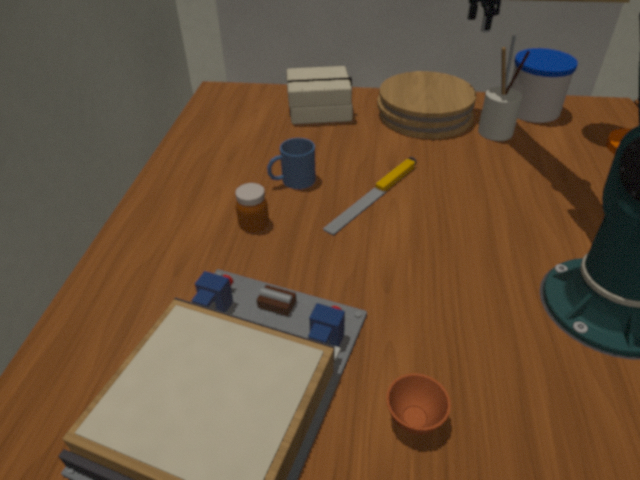

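The top view shows the bar with its tip at about (380,240) and its grip end at (512,322). The stand's front corners are at (318,146) and (280,277), the fulcrum is at (281,203) and the posts at (273,150) and (244,245). The slab is on the left, and the mug and jar are on the far side of the bar.

```bash
cat >> h.py <<'E'
def ray(n,u,v,z):
    f,cx,cy,R,t=cal(n); d=R.T@np.array([(u-cx)/f,(v-cy)/f,1]); o=-R.T@t; return o+d*(z-o[2])/d[2]
def barfit(n,p,W,zmax=.06):
    hsv=cv2.cvtColor(p,cv2.COLOR_RGB2HSV); y=(hsv[...,0]>20)&(hsv[...,0]<32)&(hsv[...,1]>180)&(hsv[...,2]>110)
    return y
E
python3 - <<'E'
from h import *
z=np.load('pics/top0.npz'); p,d=z['p'],z['d']; W=world('top',d)
hsv=cv2.cvtColor(p,cv2.COLOR_RGB2HSV)
def rep(name,m):
    v,u=np.nonzero(m); P=W[m]; P=P[~np.isnan(P).any(1)]
    r=cv2.minAreaRect(np.stack([u,v],1).astype(np.float32)); print(name,m.sum(),'zmed',np.median(P[:,2]).round(4),'c',np.median(P,0).round(4)); return cv2.boxPoints(r)
v,u=np.mgrid[:480,:640]
y=barfit('top',p,W)&(u>440)&(u<520)&(v>270); b=rep('grip',y)
print([ray('top',*q,.02).round(4) for q in b])
g=(hsv[...,1]<60)&(u>375)&(u<465)&(v>228)&(v<300)&(W[...,2]<.03)&(hsv[...,2]>100); b=rep('blade',g)
print([ray('top',*q,.006).round(4) for q in b])
pl=(abs(W[...,2]-.01)<.008)&(hsv[...,1]<70)&(u>215)&(u<325)&(v>125)&(v<285); b=rep('plate',pl)
print(b.round(1),[ray('top',*q,.01).round(4) for q in b])
fu=(W[...,2]>.025)&(u>265)&(u<298)&(v>182)&(v<224); b=rep('fulc',fu); print([ray('top',*q,.04).round(4) for q in b])
for n,bx in dict(bowl=(160,210,290,340),jar=(370,410,138,182),mug=(445,500,160,220)).items():
    m=(u>bx[0])&(u<bx[1])&(v>bx[2])&(v<bx[3])&(W[...,2]>.03); P=W[m]; print(n,P.min(0).round(3),P.max(0).round(3))
c=np.vstack([np.hstack([cv2.resize(p[120:290,210:330][:,:,::-1],None,fx=3.3,fy=3.3,interpolation=2),cv2.resize(p[215:345,365:525][:,:,::-1],(400,561))[:, :]])])
cv2.imwrite('pics/c0.png',c); print(c.shape)
E
```

```text
grip 281 zmed 0.0186 c [ 0.3631 -0.3832  0.0186]
[array([ 0.4069, -0.2921,  0.02  ]), array([ 0.4252, -0.304 ,  0.02  ]), array([ 0.3544, -0.416 ,  0.02  ]), array([ 0.3364, -0.404 ,  0.02  ])]
blade 1156 zmed 0.0048 c [ 0.4656 -0.2198  0.0048]
[array([ 0.5036, -0.1332,  0.006 ]), array([ 0.5283, -0.1488,  0.006 ]), array([ 0.4276, -0.3069,  0.006 ]), array([ 0.4035, -0.291 ,  0.006 ])]
plate 5390 zmed 0.009 c [0.5728 0.0873 0.009 ]
[[214.7 259.6]
 [253.3 126.8]
 [318.8 145.8]
 [280.2 278.7]] [array([0.4595, 0.2109, 0.01  ]), array([0.7524, 0.1401, 0.01  ]), array([ 0.7131, -0.0041,  0.01  ]), array([0.4224, 0.0704, 0.01  ])]
fulc 528 zmed 0.0327 c [0.5821 0.0721 0.0327]
[array([0.5569, 0.0986, 0.04  ]), array([0.615 , 0.0844, 0.04  ]), array([0.6048, 0.0457, 0.04  ]), array([0.5468, 0.0601, 0.04  ])]
bowl [0.3   0.217 0.03 ] [0.387 0.307 0.055]
jar [ 0.643 -0.189  0.03 ] [ 0.705 -0.124  0.091]
mug [ 0.566 -0.369  0.03 ] [ 0.671 -0.286  0.095]
(561, 796, 3)
```

View pics/c0.png

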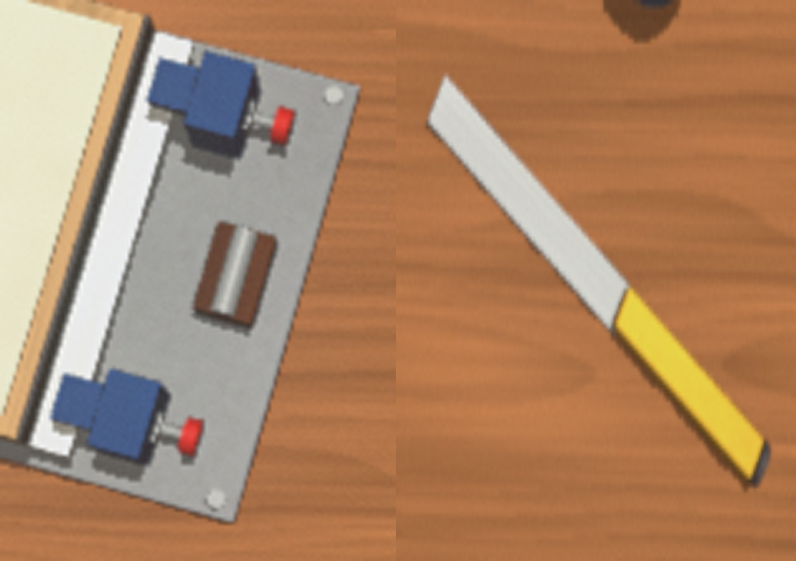

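The crop confirms the corners. The plate's front edge measures 300 mm and the blade 185 mm, both as specified. The stand's +x heading is about 75.6°, the bar's is 57.5°, and the fulcrum is about 69 mm in front of the flange. Next I'll go to the grasp.

```bash
cat >> h.py <<'E'
SO=np.array([.5951,.1397,.010]); PSI=75.6
def bR(yaw,pitch=0): return Ro.from_euler('ZY',[yaw,pitch],degrees=True)
T=Ro.from_matrix(np.diag([1.,-1,-1]))
def rel(pos,R):  # R: bar-aligned rotation (x along bar, z up)
    s=observe(); C=Ro.from_rotvec(s['tcp_rot']); G=R*T
    d=C.inv().apply(np.array(pos)-s['eef_pos'])*1e3; w=(C.inv()*G).as_rotvec(degrees=True)
    print('move mm',d.round(1),'deg',w.round(2)); return d,w
def S(x,y,z): # stand mm -> world
    return SO+Ro.from_euler('z',PSI,degrees=True).apply(np.array([x,y,z])/1e3)
E
python3 -c "
from h import *
rel([.3945,-.332,.08],bR(57.5))"
```

```text
move mm [ 288.4 -296.5  150.8] deg [-1.100e-01 -4.000e-02 -4.158e+01]
```

>>> drive_tool(commands=[[288.4,-296.5,150.8,0,0,-41.6,85],[288.4,-296.5,150.8,0,0,-41.6,85],[288.4,-296.5,150.8,0,0,-41.6,85],[288.4,-296.5,150.8,0,0,-41.6,85],[288.4,-296.5,150.8,0,0,-41.6,85],[288.4,-296.5,150.8,0,0,-41.6,85],[288.4,-296.5,150.8,0,0,-41.6,85],[288.4,-296.5,150.8,0,0,-41.6,85],[288.4,-296.5,150.8,0,0,-41.6,85],[288.4,-296.5,150.8,0,0,-41.6,85]])

```text
clock: 1.1
eef_pos: [0.3974, -0.3256, 0.0787]
tcp_rot: [-2.74, -1.524, -0.002]
contact_force: [-0.1, 0.5, 0.4]
width: 0.0847
grasp_force: 0.0
```

```bash
python3 -c "
from h import *
rel([.3945,-.332,.003],bR(57.5))"
```

```text
move mm [-7.2  1.3 75.7] deg [-0.26 -0.23  0.66]
```

>>> drive_tool(commands=[[-4,0.5,40,0,0,0.4,85],[-4,0.5,68,0,0,0.4,60],[-4,0.5,75,0,0,0.4,45],[-4,0.5,75,0,0,0.4,15],[-4,0.5,75,0,0,0.4,15],[-4,0.5,75,0,0,0.4,15],[-4,0.5,75,0,0,0.4,15],[-4,0.5,75,0,0,0.4,15]])

```text
clock: 1.9
eef_pos: [0.3934, -0.3373, 0.0067]
tcp_rot: [2.758, 1.501, 0.001]
contact_force: [-1.8, -0.1, 7.7]
width: 0.0222
grasp_force: 61.7
```

>>> drive_tool(commands=[[0,0,-20,0,0,0,10],[0,0,-50,0,0,0,10],[0,0,-95,0,0,0,10],[0,0,-95,0,0,0,10],[0,0,-95,0,0,0,10]])

```text
clock: 2.4
eef_pos: [0.3932, -0.3369, 0.1013]
tcp_rot: [2.758, 1.501, 0.001]
contact_force: [-0.5, 0.4, -6.1]
width: 0.0221
grasp_force: 60.3
```

```bash
cat >> h.py <<'E'
def toolR(): return Ro.from_rotvec(observe()['tcp_rot'])
E
python3 - <<'E'
from h import *
p,d=shot('top','top1'); p2,d2=shot('side','side1')
s=observe(); R=Ro.from_rotvec(s['tcp_rot'])*T; print(s['eef_pos'],R.as_euler('ZYX',degrees=True),s['contact_force'],s['grasp_force'])
for b in (165,100,-60,-155): print(b,[np.round(proj(n,s['eef_pos']+R.apply([(b+60)/1e3,0,-.01]))) for n in('top','side')])
W=world('top',d); v,u=np.mgrid[:480,:640]; hsv=cv2.cvtColor(p,cv2.COLOR_RGB2HSV)
m=(W[...,2]>.05)&(W[...,2]<.15)&(hsv[...,1]<60)&(W[...,0]>.39)&(W[...,0]<.6)&(W[...,1]<0)&(W[...,1]>-.32)
q=R.inv().apply(W[m]-s['eef_pos'])*1e3
k=(abs(q[:,1])<25)&(q[:,0]>60); q=q[k]
print(len(q),q.min(0),q.max(0)); print('z vs x',np.polyfit(q[:,0],q[:,2],1),'y vs x',np.polyfit(q[:,0],q[:,1],1))
x0=int(np.nonzero(m)[1].min()); cv2.imwrite('pics/c1.png',np.hstack([cv2.resize(p[200:360,370:530],(400,400)),cv2.resize(p2[100:260,280:440],(400,400))])[:,:,::-1])
E
```

```text
[ 0.39179462 -0.33580044  0.09944603] [ 5.71188384e+01 -1.48439002e-03  1.66025267e-01] [-0.13872285  0.80582618 -6.11278995] 60.3270149230957
165 [array([387., 234.]), array([330., 198.])]
100 [array([414., 252.]), array([350., 183.])]
-60 [array([482., 297.]), array([394., 150.])]
-155 [array([523., 324.]), array([417., 134.])]
1222 [ 60.00573872 -14.85826973 -10.20164842] [230.34706684  14.67162312   5.91912809]
z vs x [-0.01259321 -0.19118595] y vs x [ 0.00527571 -0.60138802]
```

View pics/c1.png

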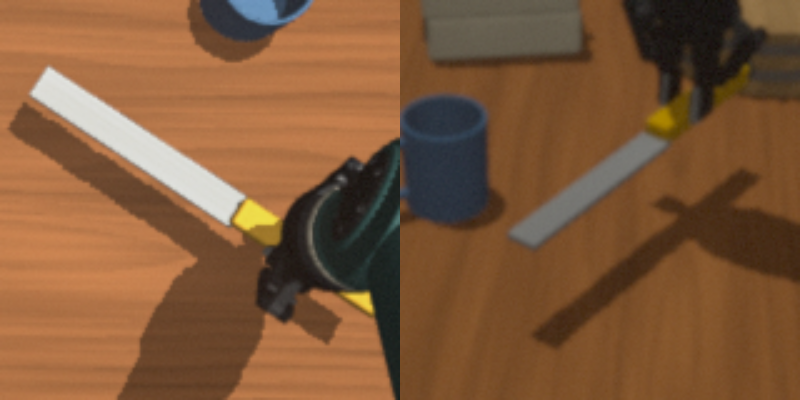

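The bar is held straight. In the top crop the blade runs from about (50,80) to (235,215), and its tip is 229 mm ahead of the TCP with a 0.7° droop. Next I'll carry it to the stand.

```bash
cat >> h.py <<'E'
L=229.; H=6.5; DR=.7; DY=-.3   # bar in tool
def tip(xt,y,zt,th,yaw=0):
    Rb=bR(PSI+yaw,th); P=S(xt,y,zt)+Rb.apply(np.array([-L,0,H])/1e3)
    return rel(P,bR(PSI+yaw,th-DR))
def where():
    s=observe(); R=Ro.from_rotvec(s['tcp_rot'])*T*Ro.from_euler('Y',DR,degrees=True)
    P=s['eef_pos']+R.apply(np.array([L,0,-H])/1e3); q=Ro.from_euler('z',-PSI,degrees=True).apply(P-SO)*1e3
    e=R.as_euler('ZYX',degrees=True); print('tip',q.round(1),'yaw',round(e[0]-PSI,2),'pitch',e[1].round(2),'F',s['contact_force'].round(1),'M',s['ft_torque'].round(2),'g',round(s['grasp_force'],1),'t',s['clock']); return q,e
E
python3 -c "
from h import *
where(); tip(-105,-1,60,18.5)"
```

```text
tip [-294.     6.1   80.2] yaw -18.48 pitch 0.7 F [-0.1  0.8 -6.1] M [-0.21  0.08  0.01] g 60.3 t 2.5
move mm [206.4  14.9 -49.4] deg [ -3.03 -17.67 -18.31]
```

>>> drive_tool(commands=[[40,3,-40,0,0,-4,10],[80,6,-49,-1,-6,-8,10],[120,9,-49,-2,-10,-12,10],[165,12,-49,-2.5,-14,-16,10],[206,15,-49,-3,-17.7,-18.3,10],[206,15,-49,-3,-17.7,-18.3,10],[206,15,-49,-3,-17.7,-18.3,10],[206,15,-49,-3,-17.7,-18.3,10]])

```text
clock: 3.3
eef_pos: [0.5152, -0.1727, 0.148]
tcp_rot: [2.316, 1.793, -0.368]
contact_force: [-0.5, -1.0, -3.9]
width: 0.0223
grasp_force: 60.5
```

Run:
```python
from h import *
where()
p,d=shot('top','top2')
c=p[120:290,210:410]; cv2.imwrite('pics/c2.png',cv2.resize(c,(700,595),interpolation=cv2.INTER_CUBIC)[:,:,::-1])
where(); tip(-40,-1,48,18.5)
```

```text
tip [-107.6   -0.6   58.6] yaw -0.08 pitch 18.66 F [-0.5 -1.  -3.9] M [ 0.32 -0.05  0.02] g 60.5 t 3.3
tip [-108.6   -1.1   59. ] yaw -0.19 pitch 18.66 F [-0.  -1.  -3.6] M [ 0.44 -0.07  0.  ] g 60.5 t 3.35
move mm [ 68.6   0.3 -10.1] deg [-0.15  0.16 -0.19]
```

View pics/c2.png

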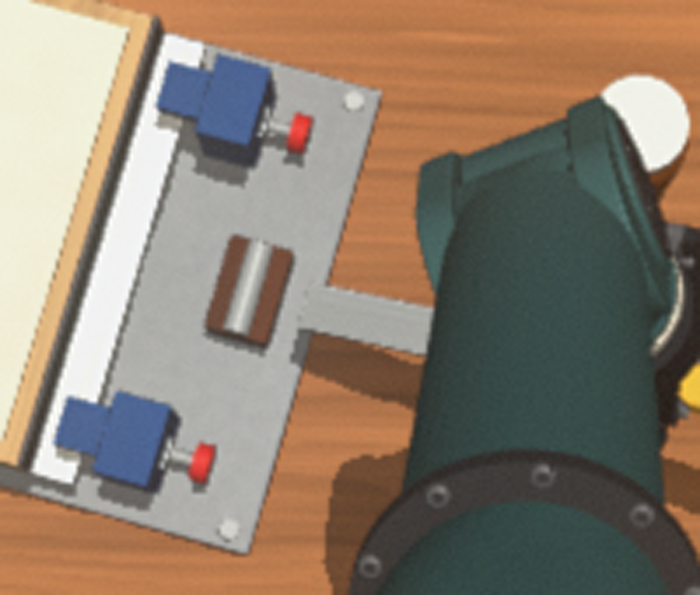

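The blade looks about 5° off the stand axis in yaw: its slope in the crop is about 0.18 against 0.287. I'll measure that with depth.

```bash
cat >> h.py <<'E'
def blade(f,x0=-125,x1=-72,zlo=22,n='top',hi=110):
    z=np.load(f'pics/{f}.npz'); p,d=z['p'],z['d']; W=world(n,d)
    Q=(Ro.from_euler('z',-PSI,degrees=True).apply((W-SO).reshape(-1,3))*1e3)
    hsv=cv2.cvtColor(p,cv2.COLOR_RGB2HSV).reshape(-1,3)
    m=(Q[:,0]<x1)&(Q[:,0]>x0)&(abs(Q[:,1])<40)&(Q[:,2]>zlo)&(Q[:,2]<hi)&(hsv[:,1]<60)
    q=Q[m]; print(len(q),'min',q.min(0).round(1),'max',q.max(0).round(1))
    xs=np.arange(x0,x1,6); c=[]
    for a in xs:
        k=q[(q[:,0]>=a)&(q[:,0]<a+6)]
        if len(k)>8: c.append([a+3,(k[:,1].min()+k[:,1].max())/2,np.ptp(k[:,1]),np.median(k[:,2])])
    c=np.array(c); print(c.round(1)); print('yaw',np.degrees(np.polyfit(c[:,0],c[:,1],1)[0]),'pitch',-np.degrees(np.polyfit(q[:,0],q[:,2],1)[0]))
    return q,p,Q
E
python3 -c "
from h import *
blade('top2',-175,-100)
blade('top0',-82,-55,33)"
```

```text
458 min [-174.9  -13.1   56.3] max [-105.7   15.4   89.1]
[[-172.     0.7   26.6   83.3]
 [-166.     1.5   26.4   81. ]
 [-160.     0.9   26.4   79.1]
 [-154.     0.7   26.6   76.9]
 [-148.     1.9   26.9   75.1]
 [-142.     0.6   27.4   73.6]
 [-136.     1.    27.3   70.8]
 [-130.     1.5   26.3   69. ]
 [-124.     1.3   27.4   66.5]
 [-118.     1.5   27.1   64.6]
 [-112.     0.8   27.6   62.3]
 [-106.     1.8   26.5   61. ]]
yaw 0.4042287515738215 pitch 20.0605742039747
3 min [-73.1 -15.2  33.2] max [-64.    8.7  33.3]
[]Traceback (most recent call last):
  File "<string>", line 4, in <module>
    blade('top0',-82,-55,33)
    ~~~~~^^^^^^^^^^^^^^^^^^^
  File "h.py", line 47, in blade
    c=np.array(c); print(c.round(1)); print('yaw',np.degrees(np.polyfit(c[:,0],c[:,1],1)[0]),'pitch',-np.degrees(np.polyfit(q[:,0],q[:,2],1)[0]))
                                                                        ~^^^^^
IndexError: too many indices for array: array is 1-dimensional, but 2 were indexed
```

```bash
sed -i 's/DR=.7/DR=1.5/' h.py
python3 - <<'E'
from h import *
z=np.load('pics/top0.npz'); p=z['p']; hsv=cv2.cvtColor(p,cv2.COLOR_RGB2HSV)
I=Ro.from_euler('z',-PSI,degrees=True)
def prof(y,zz,xs):
    out=[]
    for x in xs:
        u,v=proj('top',S(x,y,zz)); out.append(int(cv2.getRectSubPix(p,(1,1),(u,v)).max()))
    return out
xs=np.arange(-12,14,2); print(list(xs))
for y in(-60,-40,0,40,60): print(y,prof(y,26,xs))
xs=np.arange(-84,-54,2); print(list(xs))
for y in(-20,-5,10,20): print(y,prof(y,30,xs))
ys=np.arange(-40,40,3); print(list(ys)); print([prof(y,30,[-82,-56]) for y in ys])
where(); tip(-35,-1,38,18.5)
E
```

```text
[np.int64(-12), np.int64(-10), np.int64(-8), np.int64(-6), np.int64(-4), np.int64(-2), np.int64(0), np.int64(2), np.int64(4), np.int64(6), np.int64(8), np.int64(10), np.int64(12)]
-60 [166, 167, 168, 161, 119, 109, 174, 225, 235, 234, 234, 234, 233]
-40 [166, 165, 165, 163, 132, 114, 163, 228, 235, 234, 233, 233, 234]
0 [161, 161, 161, 162, 157, 122, 174, 223, 234, 235, 234, 235, 234]
40 [162, 164, 165, 163, 144, 122, 157, 228, 236, 234, 233, 234, 234]
60 [166, 165, 165, 165, 149, 121, 168, 230, 235, 234, 234, 234, 234]
[np.int64(-84), np.int64(-82), np.int64(-80), np.int64(-78), np.int64(-76), np.int64(-74), np.int64(-72), np.int64(-70), np.int64(-68), np.int64(-66), np.int64(-64), np.int64(-62), np.int64(-60), np.int64(-58), np.int64(-56)]
-20 [111, 110, 112, 114, 112, 131, 154, 180, 196, 184, 161, 139, 114, 105, 104]
-5 [112, 111, 111, 109, 111, 132, 156, 180, 195, 183, 162, 139, 109, 104, 104]
10 [111, 111, 109, 110, 113, 131, 154, 178, 193, 182, 161, 139, 109, 101, 104]
20 [112, 110, 109, 106, 107, 132, 154, 183, 196, 182, 162, 138, 114, 103, 105]
[np.int64(-40), np.int64(-37), np.int64(-34), np.int64(-31), np.int64(-28), np.int64(-25), np.int64(-22), np.int64(-19), np.int64(-16), np.int64(-13), np.int64(-10), np.int64(-7), np.int64(-4), np.int64(-1), np.int64(2), np.int64(5), np.int64(8), np.int64(11), np.int64(14), np.int64(17), np.int64(20), np.int64(23), np.int64(26), np.int64(29), np.int64(32), np.int64(35), np.int64(38)]
[[163, 162], [166, 162], [148, 139], [112, 105], [109, 104], [110, 103], [111, 105], [112, 105], [111, 102], [111, 103], [110, 104], [109, 103], [110, 103], [110, 103], [110, 103], [109, 104], [109, 103], [111, 105], [110, 103], [111, 102], [110, 105], [110, 101], [81, 78], [86, 86], [116, 135], [164, 167], [166, 163]]
tip [-109.7   -1.1   56. ] yaw -0.19 pitch 19.46 F [-0.  -1.  -3.6] M [ 0.44 -0.07  0.  ] g 60.5 t 3.35
move mm [76.4  0.3 -2.1] deg [-0.15  0.96 -0.19]
```

>>> drive_tool(commands=[[40,0,-2,0,1,0,10],[76,0,-2,0,1,0,10],[76,0,-2,0,1,0,10],[76,0,-2,0,1,0,10],[76,0,-2,0,1,0,10]])

```text
clock: 3.85
eef_pos: [0.5344, -0.104, 0.1281]
tcp_rot: [2.327, 1.796, -0.346]
contact_force: [-0.9, 0.3, -4.9]
width: 0.0226
grasp_force: 60.5
```

Run:
```python
from h import *
shot('top','top3'); q,e=where(); blade('top3',-90,-35); tip(-35,-1,24,18.5)
```

```text
tip [-35.9  -3.   39.5] yaw -0.29 pitch 18.46 F [-0.4 -0.3 -4.2] M [ 0.36 -0.11 -0.01] g 60.5 t 3.9
424 min [-87.8 -32.6  22.2] max [-35.3  24.4  65.1]
[[-87.   -0.6  26.4  62.1]
 [-81.   -0.7  27.7  60.5]
 [-75.   -5.2  54.8  55.2]
 [-69.   -4.1  55.9  52.5]
 [-63.   -3.9  56.6  46.8]
 [-57.   -0.3  27.6  52.1]
 [-51.   -3.2  32.1  50.1]
 [-45.   -0.8  27.1  47.8]
 [-39.   -1.2  27.7  45.2]]
yaw 0.8316033496373735 pitch 9.874560556447365
move mm [ 5.4 -1.  14.4] deg [ 0.01 -0.04 -0.28]
```

>>> drive_tool(commands=[[2.5,0,8,0,0,0,10],[4.7,0,15.3,0,0,0,10],[5,0,16.3,0,0,0,10],[5.2,0,17.2,0,0,0,10],[5.5,0,18.2,0,0,0,10],[5.5,0,18.2,0,0,0,10]])

```text
clock: 4.5
eef_pos: [0.5359, -0.1011, 0.109]
tcp_rot: [2.323, 1.801, -0.343]
contact_force: [-0.5, -0.2, -5.3]
width: 0.0226
grasp_force: 60.4
```

Run:
```python
from h import *
q,e=where()
```

```text
tip [-32.7  -2.7  20.7] yaw -0.04 pitch 18.38 F [-0.5 -0.2 -5.3] M [ 0.41 -0.09 -0.01] g 60.4 t 4.5
```

>>> drive_tool(commands=[[0.3,0,0.8,0,0,0,10],[0.5,0,1.6,0,0,0,10],[0.5,0,1.6,0,0,0,10]])

```text
clock: 4.8
eef_pos: [0.5358, -0.1011, 0.1074]
tcp_rot: [2.323, 1.801, -0.343]
contact_force: [0.3, 0.3, -5.2]
width: 0.022
grasp_force: 60.4
```

>>> drive_tool(commands=[[0.3,0,0.8,0,0,0,10],[0.3,0,0.8,0,0,0,10]])

```text
clock: 5.0
eef_pos: [0.5359, -0.101, 0.1065]
tcp_rot: [2.323, 1.801, -0.343]
contact_force: [0.1, -0.0, -4.2]
width: 0.0224
grasp_force: 60.4
```

>>> drive_tool(commands=[[0.3,0,0.8,0,0,0,10],[0.3,0,0.8,0,0,0,10]])

```text
clock: 5.2
eef_pos: [0.5359, -0.101, 0.1056]
tcp_rot: [2.324, 1.801, -0.342]
contact_force: [-0.1, -0.1, -4.1]
width: 0.0222
grasp_force: 60.5
```

Run:
```python
from h import *
q,e=where()
shot('top','top4'); blade('top4',-62,-28,15)
```

```text
tip [-32.6  -2.8  17.3] yaw -0.06 pitch 18.37 F [-0.1 -0.1 -4.1] M [ 0.54 -0.17  0.02] g 60.5 t 5.2
224 min [-62.  -34.5  15.3] max [-28.7  25.5  37.8]
[[-59.   -6.1  56.1  32. ]
 [-53.    3.8  43.5  30.9]
 [-47.  -10.4  48.2  28.3]
 [-41.   -1.   27.3  26.4]
 [-35.   -0.6  27.4  25.6]
 [-29.   -0.6  26.8  25.1]]
yaw 6.485776173054198 pitch 12.379915805775607
```

Run:
```python
from h import *
for f in('top3','top4'):
    z=np.load(f'pics/{f}.npz'); W=world('top',z['d']); p=z['p']
    Q=(Ro.from_euler('z',-PSI,degrees=True).apply((W-SO).reshape(-1,3))*1e3)
    m=(abs(Q[:,1]+1)<9)&(Q[:,0]>-140)&(Q[:,0]<-28)&(Q[:,2]>13)&(cv2.cvtColor(p,cv2.COLOR_RGB2HSV).reshape(-1,3)[:,1]<60)
    q=Q[m]
    for k in range(4):
        a=np.polyfit(q[:,0],q[:,2],1); r=q[:,2]-np.polyval(a,q[:,0]); q=q[abs(r)<max(2,2*r.std())]
    print(f,len(q),q[:,0].min(),q[:,0].max(),'pitch',-np.degrees(np.arctan(a[0])),'top z at -68,-32,0',np.polyval(a,[-68,-32,0]))
```

```text
top3 319 -139.8065926422682 -33.05055628655958 pitch 79.40522024001477 top z at -68,-32,0 [ 135.97182604  -56.48945133 -227.56614232]
top4 299 -139.89362563625681 -29.19406194493759 pitch 78.964154245597 top z at -68,-32,0 [ 140.03958669  -44.54772825 -208.62534152]
```

```bash
cat >> h.py <<'E'
def bl(f,x0=-140,x1=-28,z0=36.,sl=.33,tol=9,yc=-1,yw=9):
    z=np.load(f'pics/{f}.npz'); W=world('top',z['d']); p=z['p']
    Q=(Ro.from_euler('z',-PSI,degrees=True).apply((W-SO).reshape(-1,3))*1e3)
    m=(abs(Q[:,1]-yc)<yw)&(Q[:,0]>x0)&(Q[:,0]<x1)&(abs(Q[:,2]-z0+sl*(Q[:,0]+68))<tol)&(cv2.cvtColor(p,cv2.COLOR_RGB2HSV).reshape(-1,3)[:,1]<60)
    q=Q[m]
    for k in range(4):
        a=np.polyfit(q[:,0],q[:,2],1); r=q[:,2]-np.polyval(a,q[:,0]); q=q[abs(r)<max(1.5,2*r.std())]
    print(f,len(q),q[:,0].min().round(1),q[:,0].max().round(1),'pitch',-np.degrees(np.arctan(a[0])).round(2),'TOP z (+1.2 bias added) at -68,-32,0',(np.polyval(a,[-68,-32,0])+1.2).round(1))
E
python3 -c "
from h import *
bl('top3',z0=54);bl('top4')"
```

```text
top3 189 -87.8 -33.1 pitch 19.59 TOP z (+1.2 bias added) at -68,-32,0 [57.1 44.3 32.9]
top4 174 -79.7 -29.2 pitch 18.14 TOP z (+1.2 bias added) at -68,-32,0 [37.3 25.5 15. ]
```

>>> drive_tool(commands=[[8,0,0,0,0,0,10],[16,0,0,0,0,0,10],[22,0,0,0,0,0,10],[26,0,0.3,0,0,0,10],[26,0,0.3,0,0,0,10]])

```text
clock: 5.75
eef_pos: [0.5423, -0.0756, 0.0974]
tcp_rot: [2.322, 1.804, -0.342]
contact_force: [-0.7, -0.8, -3.9]
width: 0.0222
grasp_force: 60.5
```

Run:
```python
from h import *
where(); p,d=shot('top','top5'); bl('top5',x1=-5)
c=p[120:290,210:410]; cv2.imwrite('pics/c5.png',cv2.resize(c,(700,595),interpolation=cv2.INTER_CUBIC)[:,:,::-1])
```

```text
tip [-6.4 -2.2  9.2] yaw 0.06 pitch 18.33 F [-0.7 -0.8 -3.9] M [ 0.54 -0.1   0.03] g 60.5 t 5.75
top5 112 -41.0 -5.2 pitch 19.35 TOP z (+1.2 bias added) at -68,-32,0 [38.7 26.  14.8]
```

View pics/c5.png

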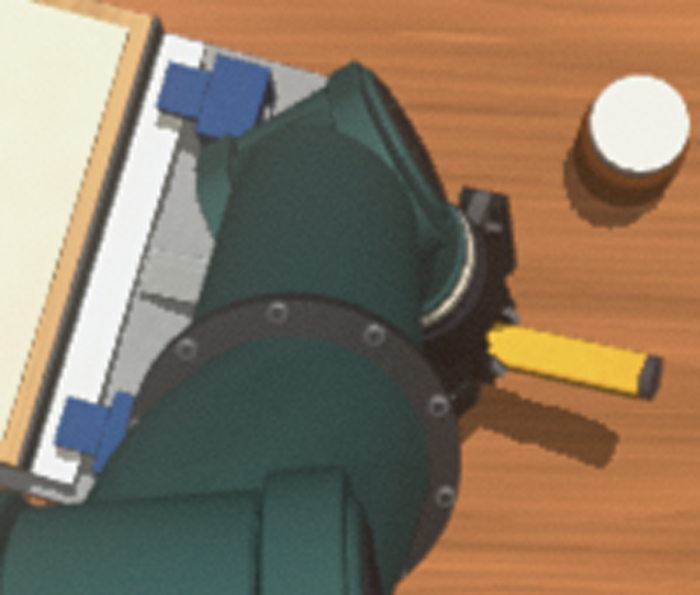

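The blade tip is just in front of the flange at about (140,280), and it is central. Next I'll slide it under.

>>> drive_tool(commands=[[4,0,0.1,0,0,0,10],[8,0,0.2,0,0,0,10],[12,0,0.2,0,0,0,10],[12,0,0.2,0,0,0,10]])

```text
clock: 6.2
eef_pos: [0.5452, -0.0649, 0.0939]
tcp_rot: [2.323, 1.803, -0.342]
contact_force: [0.1, 1.4, -4.8]
width: 0.0223
grasp_force: 60.5
```

>>> drive_tool(commands=[[3,0,0.1,0,0,0,10],[6,0,0.1,0,0,0,10],[9,0,0.1,0,0,0,10],[9,0,0.1,0,0,0,10]])

```text
clock: 6.6
eef_pos: [0.5473, -0.0568, 0.0913]
tcp_rot: [2.323, 1.803, -0.342]
contact_force: [0.1, -0.4, -4.0]
width: 0.0226
grasp_force: 60.5
```

Run:
```python
from h import *
where(); p,d=shot('side','side5')
c=p[220:380,150:390]; cv2.imwrite('pics/c6.png',cv2.resize(c,(780,520),interpolation=cv2.INTER_CUBIC)[:,:,::-1])
for y in(105,-105): print(proj('side',S(-70,y,40)))
```

```text
tip [13.1 -2.6  3.1] yaw -0.0 pitch 18.34 F [ 0.1 -0.4 -4. ] M [ 0.46 -0.13 -0.04] g 60.5 t 6.6
(np.float64(337.14322088962547), np.float64(305.5112439473304))
(np.float64(226.208005166175), np.float64(274.13792187542384))
```

View pics/c6.png

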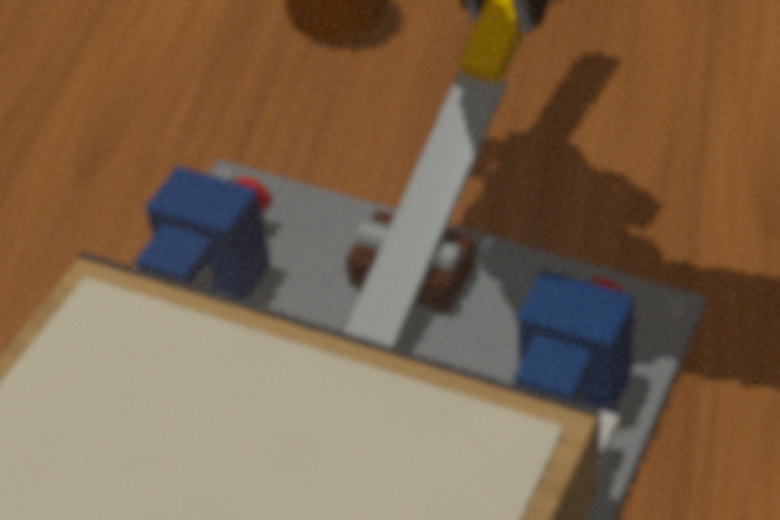

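The blade passes over the fulcrum nose at crop (400,230) and goes under the flange. The red knobs show as slivers at full-frame (229,279) and (336,309). Next I'll compute the lever motion about the nose axis.

```bash
cat >> h.py <<'E'
def red(f):
    p,d=shot('side',f); h=cv2.cvtColor(p,cv2.COLOR_RGB2HSV); m=((h[...,0]<6)|(h[...,0]>174))&(h[...,1]>150)&(h[...,2]>70)
    out=[]
    for u,v in((229,279),(336,308)):
        k=m[v-14:v+12,u-16:u+16]; out.append((int(k.sum()),)+tuple(np.round(np.argwhere(k).mean(0),1) if k.any() else ()))
    print('red',out)
def edge(f):  # flange/tray height via side depth: tray front rim
    z=np.load(f'pics/{f}.npz'); W=world('side',z['d'])
    Q=(Ro.from_euler('z',-PSI,degrees=True).apply((W-SO).reshape(-1,3))*1e3); m=(Q[:,0]>60)&(Q[:,0]<240)&(abs(Q[:,1])<110)&(Q[:,2]>45)&(Q[:,2]<90)
    a=np.linalg.lstsq(np.c_[Q[m][:,:2],np.ones(m.sum())],Q[m][:,2],rcond=None)[0]; print('slab slope x',(np.degrees(a[0])).round(2),'deg, edge rise ~',round(-a[0]*288,1),'roll',np.degrees(a[1]).round(2))
def lever(degs,nose=(-68,22)):
    s=observe(); C=Ro.from_rotvec(s['tcp_rot']); N=S(nose[0],0,nose[1]); yb=Ro.from_euler('z',PSI,degrees=True).apply([0,-1,0])
    for a in degs:
        r=Ro.from_rotvec(np.radians(a)*yb); P=N+r.apply(s['eef_pos']-N)
        print(a,C.inv().apply(P-s['eef_pos']).dot(1e3*np.eye(3)).round(1),(C.inv()*r*C).as_rotvec(degrees=True).round(2))
E
python3 - <<'E'
from h import *
red('s6'); edge('s6'); lever([1,2,3,4,5,6,7,8])
E
```

```text
red [(18, np.float64(13.4), np.float64(15.9)), (1, np.float64(13.0), np.float64(17.0))]
slab slope x -0.0 deg, edge rise ~ 0.0 roll -0.07
1 [-0.3 -0.   2.6] [0. 1. 0.]
2 [-0.5 -0.   5.1] [0. 2. 0.]
3 [-0.7 -0.   7.7] [0.   3.   0.01]
4 [-0.9 -0.  10.2] [0.   4.   0.01]
5 [-1.  -0.  12.8] [0.   5.   0.01]
6 [-1.  -0.  15.4] [0.   6.   0.01]
7 [-1.1 -0.  18. ] [0.   7.   0.01]
8 [-1.  -0.  20.5] [0.   8.   0.02]
```

>>> drive_tool(commands=[[-0.3,0,2.6,0,1,0,10],[-0.5,0,5.1,0,2,0,10],[-0.6,0,6.4,0,2.5,0,10],[-0.7,0,7.7,0,3,0,10],[-0.8,0,9,0,3.5,0,10],[-0.9,0,10.2,0,4,0,10],[-0.9,0,10.2,0,4,0,10]])

```text
clock: 7.4
eef_pos: [0.5461, -0.0616, 0.0829]
tcp_rot: [2.364, 1.832, -0.265]
contact_force: [-2.3, 1.1, 5.5]
width: 0.0219
grasp_force: 61.8
```

```bash
sed -i 's/>150)&(h\[...,2\]>70)/>120)\&(h[...,2]>50)/' h.py
python3 - <<'E'
from h import *
where(); red('s7'); edge('s7')
E
```

```text
tip [13.  -2.9  9.8] yaw -0.07 pitch 14.38 F [-2.3  1.1  5.5] M [-0.04  0.54 -0.05] g 61.8 t 7.4
red [(30, np.float64(13.5), np.float64(16.0)), (9, np.float64(12.7), np.float64(16.9))]
slab slope x -0.01 deg, edge rise ~ 0.0 roll -0.07
```

>>> drive_tool(commands=[[-0.1,0,1.3,0,0.5,0,10],[-0.3,0,2.6,0,1,0,10],[-0.4,0,3.9,0,1.5,0,10],[-0.5,0,5.1,0,2,0,10],[-0.5,0,5.1,0,2,0,10]])

```text
clock: 7.95
eef_pos: [0.546, -0.063, 0.0783]
tcp_rot: [2.382, 1.848, -0.224]
contact_force: [-1.5, 2.2, 6.5]
width: 0.0223
grasp_force: 62.0
```

Run:
```python
from h import *
where(); red('s8'); edge('s8')
```

```text
tip [13.7 -3.  12.9] yaw -0.02 pitch 12.37 F [-1.5  2.2  6.5] M [-0.05  0.61 -0.06] g 62.0 t 7.95
red [(29, np.float64(13.5), np.float64(15.9)), (20, np.float64(12.3), np.float64(15.8))]
slab slope x -0.43 deg, edge rise ~ 2.1 roll -0.07
```

>>> drive_tool(commands=[[-0.1,0,1.3,0,0.5,0,10],[-0.2,0,2.6,0,1,0,10],[-0.2,0,3.9,0,1.5,0,10],[-0.3,0,5.1,0,2,0,10],[-0.3,0,6.4,0,2.5,0,10],[-0.3,0,6.4,0,2.5,0,10]])

```text
clock: 8.6
eef_pos: [0.5455, -0.0645, 0.0722]
tcp_rot: [2.406, 1.866, -0.174]
contact_force: [-2.3, 1.8, 9.0]
width: 0.0223
grasp_force: 62.2
```

Run:
```python
from h import *
where(); red('s9'); edge('s9')
```

```text
tip [14.3 -2.9 16.5] yaw -0.04 pitch 9.88 F [-2.3  1.8  9. ] M [-0.12  0.68 -0.08] g 62.2 t 8.6
red [(24, np.float64(13.4), np.float64(15.5)), (18, np.float64(12.4), np.float64(16.1))]
slab slope x -1.0 deg, edge rise ~ 5.0 roll -0.07
```

>>> drive_tool(commands=[[0,0,1.3,0,0.5,0,10],[-0.1,0,2.6,0,1,0,10],[-0.1,0,3.9,0,1.5,0,10],[-0.1,0,3.9,0,1.5,0,10]])

```text
clock: 9.05
eef_pos: [0.5453, -0.0654, 0.0684]
tcp_rot: [2.42, 1.877, -0.143]
contact_force: [-2.3, 1.8, 8.2]
width: 0.0225
grasp_force: 62.2
```

Run:
```python
from h import *
where(); red('s10'); edge('s10')
```

```text
tip [14.6 -2.9 18.6] yaw -0.03 pitch 8.4 F [-2.3  1.8  8.2] M [-0.14  0.7  -0.05] g 62.2 t 9.05
red [(25, np.float64(13.4), np.float64(15.7)), (9, np.float64(12.3), np.float64(15.2))]
slab slope x -1.38 deg, edge rise ~ 6.9 roll -0.07
```

>>> drive_tool(commands=[[0,0,1.3,0,0.5,0,10],[0,0,2.6,0,1,0,10],[0,0,3.9,0,1.5,0,10],[0,0,3.9,0,1.5,0,10]])

```text
clock: 9.5
eef_pos: [0.5452, -0.0661, 0.0645]
tcp_rot: [2.434, 1.887, -0.113]
contact_force: [-2.3, 1.2, 8.7]
width: 0.0225
grasp_force: 62.1
```

Run:
```python
from h import *
where(); red('s11'); edge('s11')
```

```text
tip [14.8 -2.9 20.5] yaw -0.02 pitch 6.91 F [-2.3  1.2  8.7] M [-0.25  0.66  0.04] g 62.1 t 9.5
red [(24, np.float64(13.5), np.float64(15.8)), (11, np.float64(12.8), np.float64(15.9))]
slab slope x -1.77 deg, edge rise ~ 8.9 roll -0.06
```

>>> drive_tool(commands=[[0,0,1.3,0,0.5,0,10],[0,0,2.6,0,1,0,10],[0,0,3.9,0,1.5,0,10],[0,0,3.9,0,1.5,0,10]])

```text
clock: 9.95
eef_pos: [0.545, -0.0667, 0.0604]
tcp_rot: [2.447, 1.897, -0.081]
contact_force: [-2.4, 0.1, 8.5]
width: 0.0221
grasp_force: 61.9
```

Run:
```python
from h import *
where(); red('s12'); edge('s12')
```

```text
tip [15.  -3.  22.3] yaw -0.03 pitch 5.42 F [-2.4  0.1  8.5] M [-0.33  0.6   0.09] g 61.9 t 9.95
red [(0,), (0,)]
slab slope x -2.18 deg, edge rise ~ 11.0 roll -0.07
```

Both red knobs have gone behind their posts at a rise of 11 mm, so the catches have snapped in. I'll hold, then ease the slab down.

>>> drive_tool(commands=[[0,0,0,0,0,0,10],[0,0,0,0,0,0,10],[0,0,0,0,0,0,10],[0,0,-0.7,0,-0.25,0,10],[0,0,-1.3,0,-0.5,0,10],[0,0,-2,0,-0.75,0,10],[0,0,-2.6,0,-1,0,10],[0,0,-3.9,0,-1.5,0,10],[0,0,-5.1,0,-2,0,10],[0,0,-5.1,0,-2,0,10]])

```text
clock: 11.0
eef_pos: [0.545, -0.0659, 0.0643]
tcp_rot: [2.429, 1.884, -0.124]
contact_force: [0.3, -0.6, -0.3]
width: 0.0224
grasp_force: 60.9
```

Run:
```python
from h import *
where(); red('s13'); edge('s13'); lever([-1,-2,-3,-4])
```

```text
tip [14.7 -2.8 18.3] yaw -0.03 pitch 7.43 F [ 0.3 -0.6 -0.3] M [-0.17  0.11  0.05] g 60.9 t 11.0
red [(0,), (0,)]
slab slope x -1.88 deg, edge rise ~ 9.5 roll -0.07
-1 [ 0.3  0.  -2.5] [-0. -1. -0.]
-2 [ 0.7  0.  -5.1] [-0. -2. -0.]
-3 [ 1.1  0.  -7.6] [-0.   -3.   -0.01]
-4 [  1.6   0.  -10.2] [-0.   -4.   -0.01]
```

The slab sits on the catches at a rise of 9.5 mm, level in roll, and the bar is unloaded. I'll drop the tip clear and draw the bar out.

>>> drive_tool(commands=[[0.3,0,-2.5,0,-1,0,10],[0.7,0,-5.1,0,-2,0,10],[1.1,0,-7.6,0,-3,0,10],[1.1,0,-7.6,0,-3,0,10],[-5,0,-7.6,0,-3,0,10],[-15,0,-7.6,0,-3,0,10],[-30,0,-8,0,-3,0,10],[-48,0,-9,0,-3,0,10],[-48,0,-9,0,-3,0,10]])

```text
clock: 11.95
eef_pos: [0.5315, -0.1161, 0.0788]
tcp_rot: [2.407, 1.853, -0.19]
contact_force: [-1.3, -1.3, -2.0]
width: 0.0225
grasp_force: 60.7
```

Run:
```python
from h import *
where(); red('s14'); edge('s14'); tip(-150,-3,70,12)
```

```text
tip [-39.6  -3.6  20.4] yaw -0.42 pitch 10.57 F [-1.3 -1.3 -2. ] M [ 0.21 -0.05 -0.05] g 60.7 t 11.95
red [(0,), (0,)]
slab slope x -1.9 deg, edge rise ~ 9.6 roll -0.08
move mm [-118.2    1.5  -37.3] deg [ 0.06 -1.51 -0.33]
```

>>> drive_tool(commands=[[-10,0,-15,0,0,0,10],[-40,1,-32,0,-1,0,10],[-80,1.5,-37,0,-1.5,0,10],[-118,1.5,-37,0,-1.5,0,10],[-118,1.5,-37,0,-1.5,0,10],[-118,1.5,-37,0,-1.5,0,10]])

```text
clock: 12.6
eef_pos: [0.506, -0.2199, 0.1329]
tcp_rot: [2.391, 1.848, -0.216]
contact_force: [0.5, 1.3, -4.3]
width: 0.0225
grasp_force: 60.4
```

Run:
```python
from h import *
where(); print('level tool:'); rel([.3934,-.3373,.08],bR(57.5,0))
```

```text
tip [-147.7   -4.    69.3] yaw -0.22 pitch 11.89 F [ 0.5  1.3 -4.3] M [ 0.28 -0.1   0.05] g 60.4 t 12.6
level tool:
move mm [-130.2  -79.4   77.5] deg [ 1.71 10.3  17.84]
```

>>> drive_tool(commands=[[-33,-20,19,0.4,2.6,4.5,10],[-65,-40,39,0.9,5.2,9,10],[-98,-60,58,1.3,7.7,13.4,10],[-130,-79,77,1.7,10.3,17.8,10],[-130,-79,77,1.7,10.3,17.8,10],[-130,-79,77,1.7,10.3,17.8,10],[-130,-79,77,1.7,10.3,17.8,10]])

```text
clock: 13.3
eef_pos: [0.397, -0.3347, 0.0805]
tcp_rot: [2.749, 1.521, 0.003]
contact_force: [-0.0, 0.6, -4.6]
width: 0.0225
grasp_force: 60.5
```

Run:
```python
from h import *
s=observe(); R=Ro.from_rotvec(s['tcp_rot'])*T; print(s['eef_pos'],R.as_euler('ZYX',degrees=True))
p,d=shot('top','top15'); W=world('top',d); hsv=cv2.cvtColor(p,cv2.COLOR_RGB2HSV)
q=R.inv().apply((W-s['eef_pos']).reshape(-1,3))*1e3
m=(abs(q[:,1])<10)&(q[:,0]>70)&(q[:,0]<225)&(abs(q[:,2])<20)&(hsv.reshape(-1,3)[:,1]<60); print(m.sum(),np.degrees(np.polyfit(q[m][:,0],q[m][:,2],1)[0]),np.polyval(np.polyfit(q[m][:,0],q[m][:,2],1),[0,229]))
```

```text
[ 0.39704667 -0.33467377  0.08046388] [57.91615786 -0.10226478 -0.06158013]
756 -1.3161790012563215 [-2.16222975 -7.42273923]
```

>>> drive_tool(commands=[[0,0,25,0,0.7,0,10],[0,0,50,0,1.3,0,10],[0,0,65,0,1.3,0,10],[0,0,70,0,1.3,0,10],[0,0,72,0,1.3,0,10],[0,0,73,0,1.3,0,10],[0,0,73,0,1.3,0,10]])

```text
clock: 14.05
eef_pos: [0.3964, -0.3362, 0.0082]
tcp_rot: [-2.742, -1.513, -0.033]
contact_force: [-0.9, 0.3, -5.1]
width: 0.0223
grasp_force: 60.4
```

>>> drive_tool(commands=[[0,0,0,0,0,0,30],[0,0,0,0,0,0,50],[0,0,0,0,0,0,70],[0,0,0,0,0,0,70],[0,0,0,0,0,0,70]])

```text
clock: 14.55
eef_pos: [0.3956, -0.3364, 0.0077]
tcp_rot: [-2.742, -1.511, -0.033]
contact_force: [0.2, -0.5, 0.5]
width: 0.0701
grasp_force: 0.0
```

>>> drive_tool(commands=[[0,0,-20,0,0,0,70],[0,0,-60,0,0,0,70],[-20,0,-110,0,0,0,70],[-60,0,-150,0,0,0,70],[-80,0,-150,0,0,0,70],[-80,0,-150,0,0,0,70]])

```text
clock: 15.15
eef_pos: [0.3485, -0.412, 0.1577]
tcp_rot: [-2.753, -1.504, -0.03]
contact_force: [0.3, -0.5, -0.5]
width: 0.0698
grasp_force: 0.0
```

Run:
```python
from h import *
p,d=shot('top','t16'); W=world('top',d); red('s16'); edge('s16'); hsv=cv2.cvtColor(p,cv2.COLOR_RGB2HSV)
m=(hsv[...,1]<60)&(W[...,2]<.04)&(W[...,0]>.38)&(W[...,0]<.56)&(W[...,1]<-.1)&(W[...,1]>-.33); k=m&(W[...,2]>.002)
ys=W[...,1]
for a,b in((-.3,-.25),(-.25,-.2),(-.2,-.13)): q=W[m&(ys>a)&(ys<b)&(hsv[...,2]>110)]; print(len(q),np.median(q,0).round(4))
o=np.zeros((480,640,3),np.uint8); cv2.imwrite('pics/t16b.png',p[100:440,80:620][:,:,::-1])
```

```text
red [(0,), (0,)]
slab slope x -1.89 deg, edge rise ~ 9.5 roll -0.07
349 [ 0.4343 -0.2735  0.0044]
367 [ 0.4648 -0.2246  0.0048]
437 [ 0.4988 -0.1701  0.005 ]
```

View pics/t16b.png

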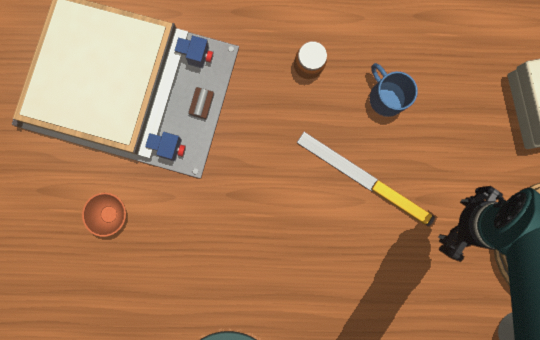

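The bar lies flat on the bench, with its tip at (302,138) in this crop and well clear of the stand. Both red knobs sit close against their posts at (209,56) and (181,151). The slab is propped 9.5 mm up, and the bowl, jar and mug are where they were.

```bash
python3 -c "
from h import *
print(finish_job())"
```

```text
the job is handed in; nothing more can be done
None
```

The job is handed in: my last camera check showed the slab resting on both catches about 9.5 mm up, the bar lying flat on the bench clear of the stand, and the bowl, jar and mug not visibly moved; no verdict was returned.

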